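Set the eccentric guide on a tile-cutting board to its wooden gauge

ROBOT

A 7-joint arm with a two-finger parallel gripper is mounted at the origin on the work surface. World frame = base frame: x ahead of the robot, y to its left, z up, the work surface at z = 0. Lengths are in m, angles in rad, forces in N, time in s.
With the tool pointing down it reaches from about 0.425 to 0.825 m from the base axis. Payload 3.6 kg.
Tool frame: the origin (TCP) lies at the centre of the arm's flange, where the gripper is bolted on; the fingertips stand 173 mm ahead of it and the grasp point (between the pads) lies 155 mm ahead of it; z points along the fingers, y is the direction in which the jaws open and shut (so a half turn about z gives the same grasp; the last joint's range is limited). The gripper opens to 85 mm and grips with 20 to 120 N. Pads are 22 mm wide; open, the fingers measure 114 mm over their backs; the gripper's body (76 mm by 85 mm) begins 54 mm behind the grasp point. The pads swing forward as they close: fully open they stand 13 mm farther back than shut.
Start: joints at [-1.353, 0.615, -0.013, 1.423, 0.008, 1.103, -0.04], TCP at [0.158, 0.631, 0.405] pointing down, gripper open.
Joint ranges: [-3.12, 3.12], [-0.3, 2.06], [-1.34, 1.32], [0.26, 2.42], [-1.36, 4.5], [0.01, 1.98], [-2.84, 2.84]. Speed limits (rad/s): [2.79, 2.79, 3.14, 3.14, 3.14, 3.14, 3.14].

INTERFACE

Orientations are given as a unit quaternion [x, y, z, w].
In Python, from cell import ctrl gives the robot as it stands.
- The arm moves only by the tool arm_command, never from a script. Its argument "increments" is a list of rows, each a list of 5 numbers: the shift along the tool's x, y, z in m, then the turn about the tool's z in degrees, then the finger opening in m, from 0 to 0.0854. A call has 1 to 8 rows; each row shifts and turns the pose as measured when the row begins, along the tool's axes as they then stand; what a row does not reach is not made up. A row lasts 1/8 s, in which the tool goes at most 62.5 mm and 10.7 degrees, less where a joint would pass 70% of its speed; a pose out of reach is approached as far as the arm can. A call is refused whole if a number of a shift passes 0.0625 or a number of a turn 10.7, either way. A call with a gripper value outside its range is refused whole. The fingers move at their own pace and stop on an object; the grip force is fixed at half the most. Time passes only in rows, so rows that do not move let the fingers close. It gives the time, the measured TCP pose, the force and the opening at its end, in the units of the state.
- ctrl.observe(): the state, without advancing time (a new reading comes with each control period).
- ctrl.get_image(name): name is "scene" or "side" or "wrist"; returns a dict with "pixels" (420x560x3 uint8, blue, green, red), "vertical_fov" (degrees; the focal length in pixels is half the picture's height over the tangent of half this angle, whatever the lens; pixels are square), "cx", "cy" (the principal point, pixels), "k1" (the pictures are not rectified: a ray, as slopes to the right and down, at radius r is drawn at 1 + k1 r^2 times it, then the intrinsics apply), "extrinsics" (4x4, takes a point from camera to world coordinates). Camera axes: x right, y down, z forward; pixel columns grow to the right and rows downward; lengths in m; the calibration is good to about 2 mm. A picture is of the moment at which its call begins. There is no depth.
- ctrl.finish_job(): hands the job in, once; it reports no verdict.
Trained networks look in the newest picture that a camera, given by its name, has taken for a name from the list of things; names that differ only in an ending like _2 or _b are one class to them, and where a whole thing is asked for, a point or a joint stands for the part that bears it (a point fixed in the world has none). Each returns a list of dicts, best first, with "conf" (0 to 1); they miss things now and then, are a little off and sometimes report something else, mostly with a low value. They report only what shows in the picture. A call takes as long as a camera call.
- ctrl.spot_in(camera, name): "at" ([row, column] in pixels, amid what is visible of it).
The state is a dict: "time": time; "joint_positions": joint angles; "joint_vel": joint speeds; "joint_torque": joint torques, N m; "position": TCP position; "tcp_rot": TCP orientation; "wrist_force": force on the tool from outside, world axes, zero at the start; "wrist_torque": the same for the moment, N m; "grip_width": finger opening in m.
Only numpy, scipy, OpenCV 4.12 (cv2) and the standard library are available. Lean on these libraries where they do the work, as an engineer would, in place of code of your own. Each camera call takes 0.05 s, during which the arm holds its last target. There are 200 camera calls.

TASK

Set the guide on the tile-cutting board: first push the lever round so that the eccentric disc closes the gap along the fence until the wooden gauge block will just slide through, with about 1 mm of play (2 mm at most). Then prove it: push the gauge along the fence, through the gap and right up to the end stop without forcing it, and leave it there, lying flat and not pinched, with the lever still as set. Leave the cup, rolling pin and paddle board where they are.

Things in the scene. Friction and masses are not known exactly. Their poses are not given: they have to be found in the camera images.
- jig: Tile-cutting board fixed to the table, yaw within 0.2 rad: plywood 200 x 400 x 18 mm (own frame: x -90 to +110, y -200 to +200 mm); origin on its underside, top face at z 18 mm. It carries a fence on its -x side (nearest the robot), an end stop at the fence's +y end and an eccentric disc with a lever. The gauge slides along the fence in +y.
- fence (a point): Middle of the top edge of the fence's guiding face (looks to the board's +x, at board x = -50 mm, y = 0). Aluminium fence 24 mm wide, 14 mm high above the plywood, from board y -180 to +170 mm.
- stop (a point): Top edge of the end stop's face (looks to the board's -y, at board x = -28, y = +155 mm), on the gauge's centre line. Aluminium block 14 mm high above the plywood, board x -50 to 0 mm.
- gauge: Loose plain wooden block, 44 mm wide (its x) x 150 long (its y) x 34 high, about 0.15 kg, origin at the centre of its underside. It starts flat on the plywood, on the -y side of the disc, its centre line 6 to 14 mm farther from the fence than when touching it, askew by up to 0.06 rad. Against fence and stop its origin is at board x = -28, y = +80, z = +18 mm.
- pivot (a point): The eccentric's vertical pivot axis at the plywood's top face: x = 26, y = 60 mm in the board's frame.
- disc (a point): Centre of the eccentric disc's top face. Steel disc of radius 30 mm, from 3 to 27 mm above the plywood, its centre 14 mm off the pivot.
- grip (a point): Centre of the top of the lever's upright wooden grip: round, 18 mm in diameter, 100 mm from the pivot. Its top is 100 mm above the table; it stands on a flat steel lever 18 mm wide, whose top is 54 mm above the table (46 mm of the grip stand free).
- cam (a joint): Eccentric's angle q, rad, 0 to 2.6, growing anticlockwise from above; starts at 0.1 to 0.8. In the board's frame the disc's centre lies in direction q from the pivot (+x towards +y), the lever points in direction q - 1.0. Gap fence to disc = 46 + 14 cos(q) mm: 45 at q = 1.642, 44 (gauge's width) at 1.714. Friction holds it where left; turning takes 0.35 N m, 3.5 N at the grip.
- cup: Bystander: open blue plastic cup, 72 mm in diameter, 100 mm high; origin at the centre of its underside.
- paddle: Bystander: flat wooden board 150 x 170 x 12 mm with a 90 mm tongue handle to its -y; origin under the blade's centre.
- pin: Bystander: wooden rolling pin 400 mm long along its y, 58 mm in diameter; origin under its middle.

How it is judged:
By the outcome, as a careful person would: the job done as asked, in the order asked, and still so for the second after the job is handed in, with the robot touching nothing.
It also fails if it takes over 61 s, if anything falls off the work surface, if the arm or the gripper's body presses on something with over 40 N, if the wrist force passes 120 N, or if a joint passes its speed limit or range.

## Working session

There is one attempt and no reset: what is moved stays moved. The work goes in short steps, Python scripts to look and compute and a tool call to move; the robot and the scene stay as the last step left them, time stands still between calls to the robot, and variables do not carry over. Pictures are saved under pics/ and viewed, about 8 in all and at most 12, crops included, and the job is handed in when it is done.

Besides the shell and the picture viewer there is one more tool, called as name([rows], argument=value, ...), one row to a line, values as JSON. arm_command: Moves the arm, as the interface text tells. Its arguments: {"type":"object","properties":{"increments":{"type":"array"}},"required":["increments"]}

```bash
mkdir -p pics; cat > h.py <<'E'
import numpy as np, cv2
from cell import ctrl
def cal(im):
    f=210/np.tan(np.radians(im["vertical_fov"])/2); return f,im["cx"],im["cy"],im["k1"],np.array(im["extrinsics"])
def ray(im,rc):
    f,cx,cy,k,E=cal(im); d=np.array([(rc[1]-cx)/f,(rc[0]-cy)/f]); u=d.copy()
    for _ in range(30): u=d/(1+k*(u@u))
    v=E[:3,:3]@np.r_[u,1]; return E[:3,3],v
def atz(im,rc,z):
    o,v=ray(im,rc); return o+v*(z-o[2])/v[2]
def proj(im,P):
    f,cx,cy,k,E=cal(im); P=np.atleast_2d(P); c=(P-E[:3,3])@E[:3,:3]; u=c[:,:2]/c[:,2:]; s=1+k*(u**2).sum(1)[:,None]
    return (u*s*f+[cx,cy])
def snap(n,fn):
    im=ctrl.get_image(n); cv2.imwrite("pics/"+fn,im["pixels"]); return im
E
cat > a.py <<'E'
from h import *
s=ctrl.observe(); print(s["time"],s["position"],s["tcp_rot"],s["wrist_force"])
hz=dict(fence=.032,stop=.032,disc=.045,grip=.1,gauge=.035,pivot=.018,jig=.018,cup=.05,paddle=.012,pin=.03)
ims={c:snap(c,c+"0.png") for c in("scene","side","wrist")}
for c in ims:
    print(c,ims[c]["vertical_fov"],np.round(ims[c]["extrinsics"],3).tolist())
    for n,z in hz.items():
        for d in ctrl.spot_in(c,n)[:2]: print(c,n,np.round(d["at"],1),round(d["conf"],2),np.round(atz(ims[c],d["at"],z),4))
cv2.imwrite("pics/both0.png",cv2.resize(np.hstack([ims["scene"]["pixels"],ims["side"]["pixels"]]),(800,300),interpolation=cv2.INTER_AREA))
E
python3 a.py
```

```text
0.0 [0.15743199 0.63030026 0.40351775] [ 1.22043867e-01  9.92523806e-01 -1.32996253e-03 -1.39555518e-04] [-0.06856127 -0.56342497 -0.1171643 ]
scene 43.801808766967845 [[0.353, 0.796, -0.491, 1.25], [0.935, -0.306, 0.177, -0.279], [-0.01, -0.521, -0.853, 1.269], [0.0, 0.0, 0.0, 1.0]]
scene fence [210.1 271.8] 0.63 [ 0.5396 -0.0559  0.032 ]
scene stop [209.9 271. ] 0.73 [ 0.5382 -0.0577  0.032 ]
scene disc [205.9 288.1] 0.58 [ 0.5505 -0.0118  0.045 ]
scene grip [207.6 286.2] 0.68 [ 0.585  -0.0303  0.1   ]
scene grip [210.2 270.9] 0.41 [ 0.5781 -0.0705  0.1   ]
scene gauge [201.5 241.8] 0.87 [ 0.485 -0.125  0.035]
scene pivot [211.  270.3] 0.84 [ 0.5328 -0.0583  0.018 ]
scene jig [211.5 270.7] 0.68 [ 0.5348 -0.0578  0.018 ]
scene cup [276.5 170.4] 0.83 [ 0.6432 -0.3705  0.05  ]
scene paddle [246.3 128.5] 0.66 [ 0.4958 -0.4613  0.012 ]
scene pin [164.6 419.6] 0.97 [0.5479 0.4065 0.03  ]
side 51.70317752793551 [[0.996, -0.054, 0.075, 0.472], [-0.092, -0.673, 0.734, -0.778], [0.01, -0.738, -0.675, 0.794], [0.0, 0.0, 0.0, 1.0]]
side fence [263.4 265.4] 0.9 [ 0.5113 -0.1213  0.032 ]
side stop [264.8 267.2] 0.66 [ 0.5152 -0.1259  0.032 ]
side disc [228.4 272.3] 0.88 [ 0.5356 -0.0211  0.045 ]
side grip [225.4 273.4] 0.75 [ 0.5342 -0.0671  0.1   ]
side gauge [266.2 253.3] 0.64 [ 0.483 -0.13   0.035]
side pivot [264.7 265.9] 0.69 [ 0.5129 -0.1133  0.018 ]
side jig [263.6 264.4] 0.94 [ 0.5097 -0.1097  0.018 ]
side cup [344.3 345.2] 0.7 [ 0.6488 -0.3546  0.05  ]
side cup [264.  265.3] 0.66 [ 0.5101 -0.1386  0.05  ]
side paddle [390.4 262.5] 0.6 [ 0.4846 -0.415   0.012 ]
side pin [141.2 267.4] 0.82 [0.5537 0.3895 0.03  ]
wrist 63.79010490706181 [[0.242, 0.917, 0.316, 0.076], [0.97, -0.228, -0.082, 0.651], [-0.003, 0.326, -0.945, 0.373], [0.0, 0.0, 0.0, 1.0]]
wrist pivot [391.6   4.2] 0.47 [0.3817 0.1323 0.018 ]
wrist jig [393.4   3.8] 0.49 [0.3852 0.129  0.018 ]
wrist paddle [393.    1.4] 0.35 [0.3891 0.116  0.012 ]
```

```bash
python3 - <<'E'
import cv2
a=cv2.imread("pics/scene0.png")[100:320,130:390]; b=cv2.imread("pics/side0.png")[150:370,130:400]
cv2.imwrite("pics/s0.png",cv2.resize(a,None,fx=3,fy=2.7)[:594]);cv2.imwrite("pics/d0.png",cv2.resize(b,None,fx=2.7,fy=2.7,interpolation=cv2.INTER_CUBIC))
cv2.imwrite("pics/s0.png",cv2.resize(a,None,fx=2.7,fy=2.7,interpolation=cv2.INTER_CUBIC))
E
```

```text
(no output)
```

View pics/s0.png

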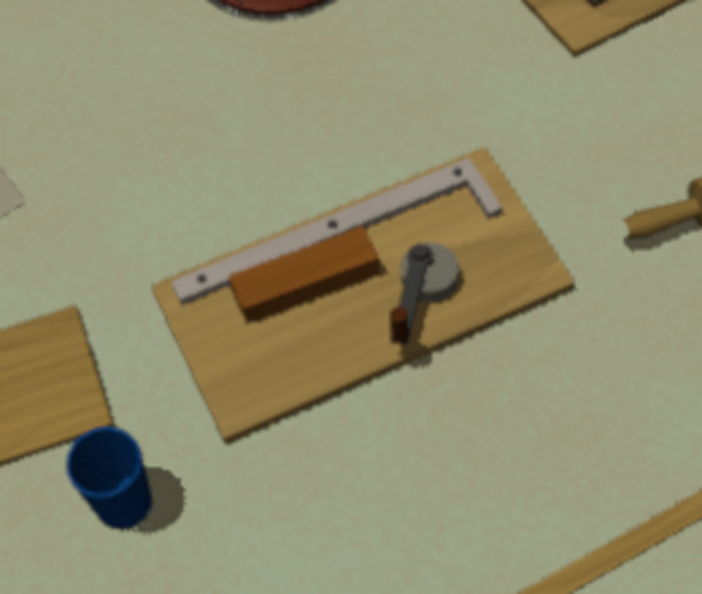

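View pics/d0.png

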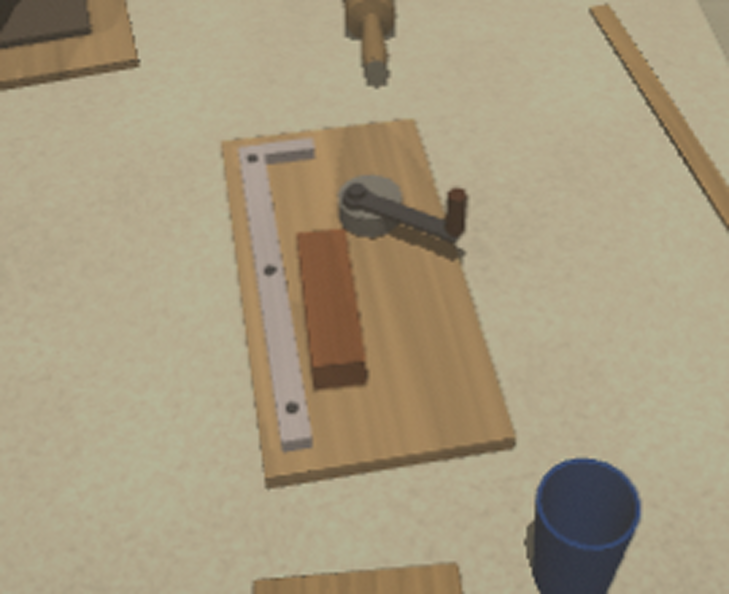

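```bash
cat > fit.py <<'E'
from h import *
from scipy.optimize import least_squares
import pickle
I={c:ctrl.get_image(c) for c in("scene","side")}
for c in I: I[c]={k:v for k,v in I[c].items() if k!="pixels"}
pickle.dump(I,open("cal.pkl","wb"))
px={"scene":lambda p:np.array(p)/2.7+[130,100],"side":lambda p:np.array(p)/2.7+[130,150]}
C=dict(board={"scene":[(153,287),(487,149),(574,286),(227,438)],"side":[(267,482),(221,143),(413,120),(515,438)]},
 gauge={"scene":[(231,278),(362,229),(381,264),(246,309)],"side":[(314,370),(297,233),(346,229),(366,362)]},
 grip={"scene":[(400,313)],"side":[(457,193)]})
def T(p,q): c,s=np.cos(p[2]),np.sin(p[2]); q=np.atleast_2d(q); return np.c_[p[0]+c*q[:,0]-s*q[:,1],p[1]+s*q[:,0]+c*q[:,1],q[:,2]]
def fit(name,M,z,x0):
    M=np.array([m+(z,) for m in M])
    f=lambda p:np.concatenate([(proj(I[c],T(p,M))-px[c](C[name][c])).ravel() for c in I])
    r=least_squares(f,x0,loss="soft_l1"); print(name,np.round(r.x,4),np.round(f(r.x),1)); return r.x
b=fit("board",[(-.09,-.2),(-.09,.2),(.11,.2),(.11,-.2)],.018,[.53,-.08,0])
g=fit("gauge",[(-.022,-.075),(-.022,.075),(.022,.075),(.022,-.075)],.052,[.5,-.12,0])
R=np.array([[np.cos(b[2]),np.sin(b[2])],[-np.sin(b[2]),np.cos(b[2])]])
print("gauge in board",R@(g[:2]-b[:2]),g[2]-b[2])
f=lambda p:np.concatenate([(proj(I[c],[p[0],p[1],.1])-px[c](C["grip"][c])).ravel() for c in I])
r=least_squares(f,[.6,-.05]); gb=R@(r.x-b[:2])-[.026,.06]; print("grip",r.x,f(r.x),np.hypot(*gb),"q",np.arctan2(gb[1],gb[0])+1)
print("pivot",T(b,[.026,.06,0]))
for q in(1.6,1.642,1.68): print(q,T(b,[.026+.1*np.cos(q-1),.06+.1*np.sin(q-1),0]))
E
python3 fit.py
```

```text
board [ 0.4941 -0.0691  0.1052] [-1.7 -1.8 -1.1 -2.4  0.3 -2.6 -2.1 -0.6  0.5 -0.8  0.5 -0.7  1.3 -1.
  2.3  0.1]
gauge [ 0.4841 -0.1224  0.0566] [-1.6 -2.  -0.1 -2.4 -0.9 -3.4 -1.6 -0.9  0.6 -1.1  0.8 -0.   1.  -0.3
  1.7 -0.4]
gauge in board [-0.01559289 -0.0519367 ] -0.04862577806502016
grip [ 0.59742402 -0.05856943] [-0.40280846 -1.18413343  0.97383402 -0.19795222] 0.09849225638618542 q 0.34060959904151256
pivot [[ 0.51367294 -0.00673816  0.        ]]
1.6 [[0.58982053 0.05808116 0.        ]]
1.642 [[0.58703177 0.06122126 0.        ]]
1.68 [[0.58439697 0.06395916 0.        ]]
```

arm_command([
  [-0.0455,-0.031,0,0,0.085],
  [-0.0455,-0.031,0,0,0.085],
  [-0.0455,-0.031,0,0,0.085],
  [-0.0455,-0.031,0,0,0.085],
  [-0.0455,-0.031,0,0,0.085],
  [-0.0455,-0.031,0,0,0.085],
  [-0.0455,-0.031,0,0,0.085],
  [-0.0455,-0.031,0,0,0.085],
])

```text
time: 2.75
position: [0.4565, 0.2983, 0.404]
tcp_rot: [0.116, 0.993, 0.004, 0.0]
wrist_force: [0.0, 0.5, 0.2]
grip_width: 0.0847
```

```bash
cat >> h.py <<'E'
def need(x,y,z,jaw=None):
    "jaw: desired world angle of tool y, deg"
    from scipy.spatial.transform import Rotation as Ro
    s=ctrl.observe(); R=Ro.from_quat(s["tcp_rot"]).as_matrix(); d=R.T@(np.array([x,y,z])-s["position"])
    j=np.degrees(np.arctan2(R[1,1],R[0,1])); print("t",round(s["time"],2),"pos",np.round(s["position"],4),"jaw",round(j,2),"F",np.round(s["wrist_force"],1),"w",round(s["grip_width"],4))
    print(" need tool d",np.round(d,4),"norm",round(np.linalg.norm(d),4),"turn",None if jaw is None else round(((j-jaw+90)%180)-90,1), "j7",round(s["joint_positions"][6],2))
E
python3 -c "
from h import *
need(.55,-.06,.36,58.2)"
```

```text
t 2.75 pos [0.4565 0.2983 0.404 ] jaw 76.71 F [0.  0.5 0.2] w 0.0847
 need tool d [-0.1734 -0.3275  0.0415] norm 0.3729 turn 18.5 j7 0.73
```

arm_command([
  [-0.029,-0.0545,0.007,0,0.085],
  [-0.029,-0.0545,0.007,0,0.085],
  [-0.029,-0.0545,0.007,0,0.085],
  [-0.029,-0.0545,0.007,0,0.085],
  [-0.029,-0.0545,0.007,0,0.085],
  [-0.029,-0.0545,0.007,0,0.085],
  [0,0,0,9.2,0.085],
  [0,0,0,9.2,0.085],
])

```text
time: 3.75
position: [0.5539, -0.0709, 0.3609]
tcp_rot: [0.284, 0.959, 0.005, 0.005]
wrist_force: [-0.3, 1.3, -1.2]
grip_width: 0.0849
```

```bash
python3 -c "
from h import *
im=snap('wrist','w1.png'); import pickle; pickle.dump({k:v for k,v in im.items() if k!='pixels'},open('w1.pkl','wb'))
need(.597,-.0585,.24,58.2)
for n,z in (('grip',.1),('disc',.045),('gauge',.052),('pivot',.018)):
  for d in ctrl.spot_in('wrist',n)[:2]: print(n,d,atz(im,d['at'],z))
P=proj(im,[[.5974,-.0586,.1],[.5137,-.0067,.06]]);print(P)
"
```

```text
t 3.8 pos [ 0.5538 -0.0716  0.3609] jaw 56.75 F [ 0.5 -0.1 -0.1] w 0.0849
 need tool d [-0.0281  0.0334  0.1215] norm 0.1291 turn -1.4 j7 1.18
grip {'at': [135.0, 320.2], 'conf': 0.83} [ 0.52355778 -0.01449817  0.1       ]
disc {'at': [133.9, 320.9], 'conf': 0.88} [ 0.53255027 -0.01126378  0.045     ]
disc {'at': [307.1, 25.4], 'conf': 0.63} [ 0.51418304 -0.36061271  0.045     ]
gauge {'at': [148.6, 185.9], 'conf': 0.59} [ 0.48063024 -0.11079247  0.052     ]
gauge {'at': [128.7, 323.6], 'conf': 0.21} [ 0.52896849 -0.00758518  0.052     ]
pivot {'at': [120.0, 267.4], 'conf': 0.7} [ 0.50024519 -0.04411396  0.018     ]
[[320.10034299 250.36389524]
 [315.87510069 112.39899422]]
```

View pics/w1.png

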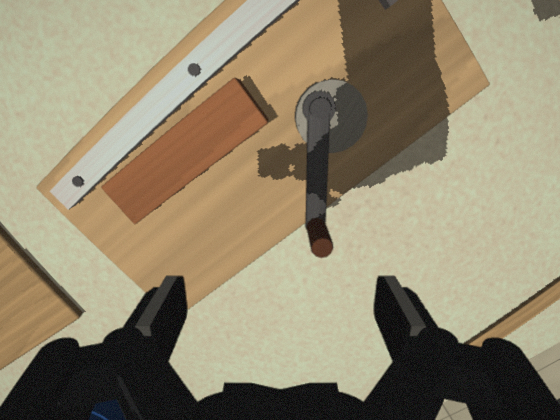

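```bash
python3 -c "
from h import *
import pickle; im=pickle.load(open('w1.pkl','rb'))
a=lambda c,r,z: atz(im,(r,c),z)[:2]
p,q=a(73,209,.032),a(299,0,.032); print('fence',p,q,'yaw',np.arctan2(-(q-p)[0],(q-p)[1]))
print('corner +x+y',a(490,84,.018),'corner -x-y',a(38,187,.018))
print('holes',a(78,181,.032),a(194,69,.032))
print('disc',a(332,116,.045),'grip',a(320.5,248,.1),'knob',a(320,104,.06))
# gauge top: rear-left, front-left, front-right, rear-right
print('gauge',[a(*c,.052).round(4) for c in((102,188),(236,79),(268,119),(135,223))])
y=.1052;b=np.array([.4941,-.0691]);R=np.array([[np.cos(y),-np.sin(y)],[np.sin(y),np.cos(y)]])
print('pred +x+y',b+R@[.11,.2],'-x-y',b+R@[-.09,-.2],'fence start',b+R@[-.05,-.18])
"
```

```text
fence [ 0.46459931 -0.2443454 ] [0.43505771 0.02948256] yaw 0.10746813777902008
corner +x+y [0.58123423 0.14430471] corner -x-y [ 0.42642318 -0.2693107 ]
holes [ 0.44726361 -0.22043844] [ 0.43143891 -0.07092774]
disc [0.52499891 0.0039499 ] grip [ 0.59586177 -0.05733784] knob [ 0.51002735 -0.00074051]
gauge [array([ 0.4665, -0.1934]), array([ 0.4591, -0.045 ]), array([ 0.4981, -0.0411]), array([ 0.5075, -0.1903])]
pred +x+y [0.58249066 0.14134498] -x-y [ 0.42559877 -0.27744486] fence start [ 0.46327751 -0.25335519]
```

arm_command([
  [-0.028,0.033,0,-1.4,0.085],
  [0,0,0.04,0,0.085],
  [0,0,0.043,0,0.085],
  [0,0,0.043,0,0.085],
  [0,0,0,0,0.0],
  [0,0,0,0,0.0],
  [0,0,0,0,0.0],
  [0,0,0,0,0.0],
])

```text
time: 5.0
position: [0.5994, -0.0532, 0.2386]
tcp_rot: [0.259, 0.966, 0.006, 0.009]
wrist_force: [-0.1, -2.3, -7.9]
grip_width: 0.0165
```

```bash
python3 -c "
from h import *
im=snap('wrist','w2.png')
need(.597,-.0585,.235,58.2)
"
```

```text
t 5.05 pos [ 0.5994 -0.0531  0.2384] jaw 60.0 F [-1.8 -2.8  2.5] w 0.0165
 need tool d [-0.0006 -0.0059  0.0034] norm 0.0068 turn 1.8 j7 1.21
```

View pics/w2.png

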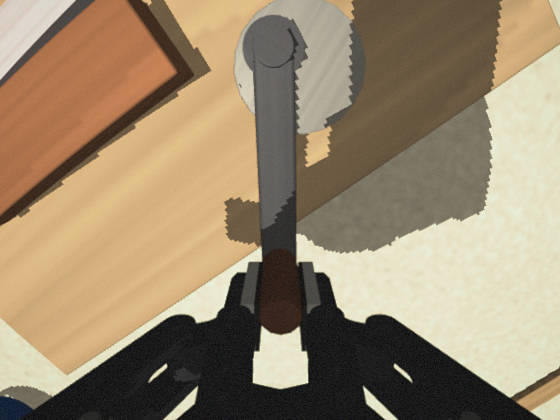

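```bash
cat >> h.py <<'E'
def gp(l=.155):
    from scipy.spatial.transform import Rotation as Ro
    s=ctrl.observe(); R=Ro.from_quat(s["tcp_rot"]).as_matrix(); return s["position"]+R[:,2]*l, R
E
python3 -c "
from h import *
im=ctrl.get_image('wrist'); p,R=gp(); print('grasp',p,'R',R.round(3))
for z in(.054,.06): print('knob',atz(im,(43,270),z))
print('disc',atz(im,(66,300),.045),'griptop',atz(im,(318,281),.1))
print('gauge front',atz(im,(71,178),.052))
print('board edges',atz(im,(374,67),.018),atz(im,(50,560),.018))
print(proj(im,[p]))
"
```

```text
grasp [ 0.60259698 -0.05210398  0.08348607] R [[-0.866  0.5    0.02 ]
 [ 0.5    0.866  0.006]
 [-0.014  0.016 -1.   ]]
knob [ 0.51082613 -0.00253351  0.054     ]
knob [ 0.51148655 -0.00282747  0.06      ]
disc [0.52479927 0.00465856 0.045     ] griptop [ 0.60016905 -0.04968809  0.1       ]
gauge front [ 0.50012884 -0.0421873   0.052     ]
board edges [ 0.62167905 -0.24950029  0.018     ] [0.58494797 0.13957875 0.018     ]
[[278.29627063 299.97874129]]
```

arm_command([
  [0,0,0,0,0.03],
  [0,0,0,0,0.03],
  [0.002,0.0156,0,-9,0.03],
  [0.002,0.0156,0,-9,0.03],
  [0.001,0.0156,0,-9,0.03],
  [0.001,0.0156,0,-9,0.03],
])

```text
time: 5.85
position: [0.6114, 0.0021, 0.2397]
tcp_rot: [-0.059, 0.998, -0.003, 0.01]
wrist_force: [-0.7, -5.6, -0.7]
grip_width: 0.0299
```

```bash
python3 -c "
from h import *
im=snap('wrist','w3.png'); p,R=gp(); P=np.array([.511,-.0025]); d=p[:2]-P
print('grasp',p,np.hypot(*d),'q',np.arctan2(d[1],d[0])+1-.106,np.degrees(np.arctan2(d[1],d[0])), R.round(3)[:,2])
print('knob',ctrl.spot_in('wrist','grip'))
t=P+.1*np.array([np.cos(.748),np.sin(.748)])-R[:2,2]*.155
need(t[0],t[1],.238,132.9)"
```

```text
grasp [0.61476183 0.00461941 0.08476895] 0.10400578181424695 q 0.9625056592372428 3.9250851470554213 [ 0.021 -0.002 -1.   ]
knob [{'at': [99.9, 296.2], 'conf': 0.97}, {'at': [110.0, 278.8], 'conf': 0.49}]
t 5.95 pos [0.6115 0.0047 0.2398] jaw 96.59 F [-0.3  0.3 -0.5] w 0.03
 need tool d [0.0234 0.0642 0.0011] norm 0.0683 turn -36.3 j7 1.59
```

arm_command([
  [0.002,0.0155,0,-9.2,0.03],
  [0.002,0.0155,0,-9.2,0.03],
  [0.002,0.0155,0,-9.2,0.03],
  [0.001,0.0155,0,-9.0,0.03],
  [0,0,0,0,0.03],
])

```text
time: 6.58
position: [0.5904, 0.0536, 0.2399]
tcp_rot: [-0.366, 0.93, -0.011, 0.019]
wrist_force: [-0.3, 0.3, -0.9]
grip_width: 0.0297
```

```bash
cat > q.py <<'E'
from h import *
p,R=gp(); P=np.array([.511,-.0025]); d=p[:2]-P
print('grasp',p,np.hypot(*d),'q',np.arctan2(d[1],d[0])+1-.106,np.degrees(np.arctan2(d[1],d[0])), R.round(3)[:,2])
t=P+.1*np.array([np.cos(.748),np.sin(.748)])-R[:2,2]*.155
need(t[0],t[1],.238,132.9)
E
python3 q.py
```

```text
grasp [0.59721529 0.05270279 0.08510199] 0.10237394075450017 q 1.4635189440316372 32.63103184576016 [ 0.044 -0.006 -0.999]
t 6.58 pos [0.5904 0.0536 0.2399] jaw 132.92 F [-0.3  0.3 -0.9] w 0.0297
 need tool d [0.0008 0.0182 0.0013] norm 0.0183 turn 0.0 j7 1.96
```

arm_command([
  [0,0.01,0,0,0.03],
  [0,0,0,0,0.0],
  [0,0,0,0,0.0],
])

```text
time: 6.95
position: [0.5859, 0.0607, 0.2412]
tcp_rot: [-0.361, 0.932, -0.011, 0.023]
wrist_force: [2.2, -1.6, -2.5]
grip_width: 0.0167
```

```bash
python3 q.py; python3 -c "
from h import *
import pickle; im=snap('wrist','w4.png'); pickle.dump({k:v for k,v in im.items() if k!='pixels'},open('w4.pkl','wb'))
cv2.imwrite('pics/both4.png',im['pixels'])"
```

```text
grasp [0.59392215 0.06005972 0.08641884] 0.10387396609462704 q 1.5403361627790948 37.032334273922714 [ 0.052 -0.004 -0.999]
t 6.95 pos [0.5859 0.0607 0.2412] jaw 132.35 F [ 2.2 -1.6 -2.5] w 0.0167
 need tool d [0.0035 0.0106 0.0027] norm 0.0115 turn -0.6 j7 1.94
```

View pics/w4.png

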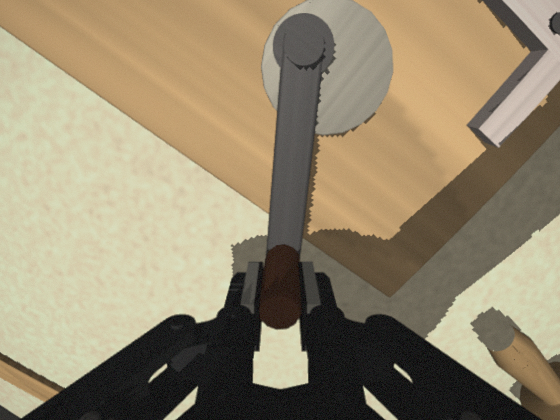

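```bash
python3 -c "
from h import *
import pickle; im=pickle.load(open('w4.pkl','rb'))
a=lambda c,r,z: atz(im,(r,c),z)[:2].round(4)
print('knob',a(302,39,.054),a(302,39,.06),'disc',a(327.5,66,.045),'grip',a(281,311,.1))
# board edges: +x edge from (0,28) to (390,297); +y edge
p,q=a(0,27,.018),a(390,297,.018); print('corner',q,'edge yaw',np.arctan2(-(q-p)[0],(q-p)[1]))
print('stop top edge',a(470,125,.032),a(527,53,.032)); 
"
```

```text
knob [ 0.5112 -0.0045] [ 0.5118 -0.0041] disc [0.5108 0.0112] grip [0.5902 0.0581]
corner [0.5806 0.1443] edge yaw 0.10671078959947414
stop top edge [0.4792 0.0849] [0.4368 0.078 ]
```

arm_command([
  [0.0005,0.009,0,-5,0.0],
  [0,0,0,0,0.0],
])

```text
time: 7.25
position: [0.5798, 0.0675, 0.2412]
tcp_rot: [-0.401, 0.916, -0.011, 0.023]
wrist_force: [-0.3, 1.8, 2.8]
grip_width: 0.0163
```

```bash
sed -i 's/.511,-.0025/.5113,-.0035/' q.py; python3 q.py
```

```text
grasp [0.58793101 0.06714411 0.08637077] 0.10422524513531903 q 1.638769396338968 42.67214312072894 [ 0.052 -0.002 -0.999]
t 7.25 pos [0.5798 0.0675 0.2412] jaw 137.25 F [-0.3  1.8  2.8] w 0.0163
 need tool d [0.0043 0.0008 0.003 ] norm 0.0053 turn 4.4 j7 1.99
```

arm_command([
  [0,0,0,0,0.045],
  [0,0,0,0,0.045],
  [0,0,-0.05,0,0.045],
  [0.04,0,-0.05,0,0.045],
  [0.05,0,0,0,0.03],
  [0,0,0,0,0.0],
  [0,0,0,0,0.0],
])

```text
time: 8.12
position: [0.5114, -0.0001, 0.3397]
tcp_rot: [-0.399, 0.917, -0.012, 0.02]
wrist_force: [0.5, 0.3, -0.3]
grip_width: -0.0002
```

```bash
python3 -c "
from h import *
import pickle; im=snap('wrist','w5.png'); pickle.dump({k:v for k,v in im.items() if k!='pixels'},open('w5.pkl','wb'))
need(.45,-.25,.3,6.1)
for n,z in (('gauge',.052),('grip',.1),('disc',.045)):
  for d in ctrl.spot_in('wrist',n)[:1]: print(n,d,atz(im,d['at'],z))
"
```

```text
t 8.18 pos [ 5.111e-01 -4.000e-04  3.393e-01] jaw 137.03 F [-0.3 -0.6 -0.3] w 0.0001
 need tool d [ 0.2254 -0.1238  0.038 ] norm 0.2599 turn -49.1 j7 2.13
gauge {'at': [59.4, 222.3], 'conf': 0.69} [ 0.48141894 -0.10799713  0.052     ]
grip {'at': [201.1, 299.0], 'conf': 0.75} [ 0.50168323 -0.00571475  0.1       ]
disc {'at': [201.5, 302.2], 'conf': 0.87} [0.51215504 0.01112182 0.045     ]
```

View pics/w5.png

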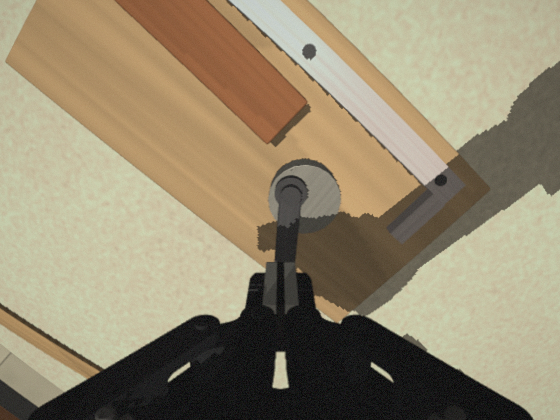

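```bash
python3 -c "
import cv2
a=cv2.imread('pics/w5.png')[110:260,250:450]; cv2.imwrite('pics/c5.png',cv2.resize(a,None,fx=4,fy=4,interpolation=cv2.INTER_CUBIC))"
```

```text
(no output)
```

View pics/c5.png

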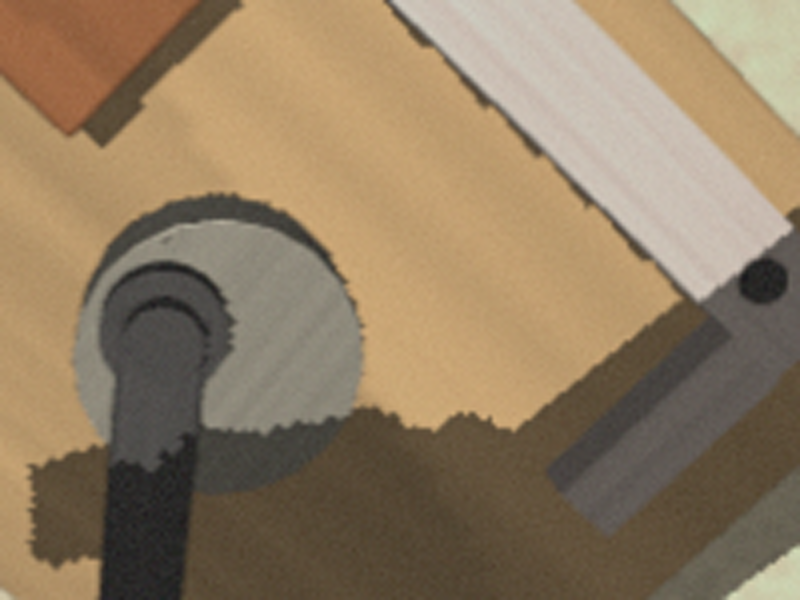

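```bash
python3 -c "
from h import *
import pickle; im=pickle.load(open('w5.pkl','rb'))
a=lambda c,r,z: atz(im,(110+r/4,250+c/4),z)[:2]
D=np.array([a(*p,.045) for p in((74,345),(220,220),(362,350),(228,493),(100,437),(330,437),(312,260))])
x=np.linalg.lstsq(np.c_[2*D,np.ones(len(D))],(D**2).sum(1),rcond=None)[0]; c=x[:2]; print('disc',c,'r',np.sqrt(x[2]+c@c))
p,q=a(390,0,.032),a(697,300,.032); t=(q-p)/np.linalg.norm(q-p); n=np.array([t[1],-t[0]]); yaw=np.arctan2(-t[0],t[1])
print('yaw',yaw,'fence-disc centre',n@(c-p),'gap with r=30',n@(c-p)-.03)
for z in(.054,.06,.066): k=a(162,320,z); print('knob',k,n@(k-p),t@(c-k),n@(c-k))
print('stop corner',q,n@(a(550,470,.032)-p))
print('gauge',[ (n@(a(*g,.052)-p)).round(4) for g in((70,133),(200,3))])
"
```

```text
disc [0.51054927 0.01152898] r 0.02930465145267399
yaw 0.10261754912335959 fence-disc centre 0.07523738849319163 gap with r=30 0.04523738849319163
knob [ 0.51065411 -0.00463147] 0.07368623769522356 0.01608617545134747 0.0015511507979680582
knob [ 0.50935423 -0.00597917] 0.07225514161391991 0.017293634406591422 0.00298224687927171
knob [ 0.50805435 -0.00732688] 0.07082404553261613 0.01850109336183536 0.004413342960575473
stop corner [0.42858329 0.07300456] 0.0474932039708111
gauge [np.float64(0.0582), np.float64(0.0243)]
```

```bash
cat >> h.py <<'E'
B=np.array([.4918,-.0659]); YAW=.106; RB=np.array([[np.cos(YAW),-np.sin(YAW)],[np.sin(YAW),np.cos(YAW)]])
def tip(bx,by,z,jaw=96.1):
    p,R=gp(.173); s=ctrl.observe(); print("tip board",(RB.T@(p[:2]-B)).round(4),"z",p[2].round(4),"tilt",R[:2,2].round(3),"Fboard",(RB.T@np.array(s["wrist_force"])[:2]).round(1))
    w=B+RB@[bx,by]; o=p-s["position"]; need(w[0]-o[0],w[1]-o[1],z-o[2],jaw)
E
python3 -c "
from h import *
tip(.034,-.05,.10)"
```

```text
tip board [0.0343 0.0621] z 0.1662 tilt [ 0.045 -0.005] Fboard [0.1 0.1]
t 8.32 pos [5.115e-01 4.000e-04 3.390e-01] jaw 137.12 F [ 0.1  0.1 -0.3] w 0.0001
 need tool d [ 0.0757 -0.0819  0.0672] norm 0.1302 turn 41.0 j7 2.13
```

arm_command([
  [0,0,-0.01,10.3,0.0],
  [0,0,0,10.3,0.0],
  [0,0,0,10.3,0.0],
  [0,0,0,10.2,0.0],
  [0,0,0,0,0.0],
])

```text
time: 8.95
position: [0.5131, 0.0045, 0.3471]
tcp_rot: [-0.046, 0.999, -0.002, 0.021]
wrist_force: [-0.3, -0.2, -1.0]
grip_width: -0.0002
```

```bash
python3 -c "
from h import *
tip(.034,-.05,.10)"
```

```text
tip board [0.0359 0.0666] z 0.1743 tilt [ 0.043 -0.002] Fboard [-0.3 -0.2]
t 8.95 pos [0.5131 0.0045 0.3471] jaw 95.21 F [-0.3 -0.2 -1. ] w -0.0002
 need tool d [ 0.0034 -0.1161  0.0749] norm 0.1382 turn -0.9 j7 1.54
```

Move over beside the gauge, then down.

arm_command([
  [0.001,-0.04,0.0,-0.9,0.0],
  [0.001,-0.04,0.02,0,0.0],
  [0.001,-0.036,0.025,0,0.0],
  [0,0,0.03,0,0.0],
  [0,0,0,0,0.0],
])

```text
time: 9.57
position: [0.5289, -0.1116, 0.2703]
tcp_rot: [-0.065, 0.998, -0.002, 0.023]
wrist_force: [0.1, 0.3, 0.1]
grip_width: 0.0001
```

```bash
python3 -c "
from h import *
tip(.034,-.048,.032)"
```

```text
tip board [ 0.0399 -0.0502] z 0.0975 tilt [ 0.046 -0.   ] Fboard [0.1 0.3]
t 9.57 pos [ 0.5289 -0.1116  0.2703] jaw 97.46 F [0.1 0.3 0.1] w 0.0001
 need tool d [0.0088 0.0027 0.0651] norm 0.0658 turn 1.4 j7 1.78
```

arm_command([
  [0.002,0.002,0.03,1.4,0.0],
  [0.002,0,0.033,0,0.0],
  [0,0,0,0,0.0],
])

```text
time: 9.95
position: [0.5303, -0.1086, 0.2092]
tcp_rot: [-0.057, 0.998, -0.001, 0.026]
wrist_force: [1.0, -0.0, 0.1]
grip_width: 0.0
```

```bash
python3 -c "
from h import *
tip(.020,-.048,.032)
im=snap('wrist','w6.png')"
```

```text
tip board [ 0.0429 -0.0474] z 0.0364 tilt [0.053 0.   ] Fboard [ 1.  -0.1]
t 9.95 pos [ 0.5303 -0.1086  0.2092] jaw 96.49 F [ 1.  -0.   0.1] w 0.0
 need tool d [ 0.0231 -0.0004  0.0032] norm 0.0233 turn 0.4 j7 1.75
```

View pics/w6.png

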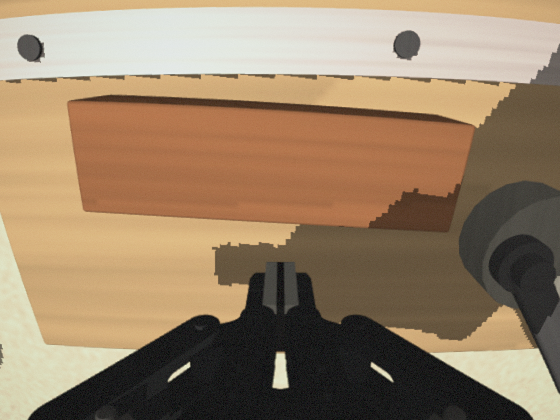

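arm_command([
  [0.012,0,0.003,0.4,0.0],
  [0.01,0,0,0,0.0],
  [0.007,0,0,0,0.0],
  [0.005,0,0,0,0.0],
])

```text
time: 10.5
position: [0.4973, -0.1123, 0.21]
tcp_rot: [-0.054, 0.998, -0.002, 0.033]
wrist_force: [1.9, -0.2, 0.1]
grip_width: 0.0002
```

```bash
python3 -c "
from h import *
tip(.005,-.048,.032)"
```

```text
tip board [ 0.012  -0.0481] z 0.0374 tilt [ 0.067 -0.001] Fboard [ 1.9 -0.4]
t 10.5 pos [ 0.4973 -0.1123  0.21  ] jaw 96.15 F [ 1.9 -0.2  0.1] w 0.0002
 need tool d [0.0074 0.0002 0.0049] norm 0.0089 turn 0.1 j7 1.76
```

arm_command([
  [0.003,0,0.001,0,0.0],
  [0.003,0,0.001,0,0.0],
])

```text
time: 10.75
position: [0.4932, -0.1128, 0.2088]
tcp_rot: [-0.054, 0.998, -0.003, 0.037]
wrist_force: [3.7, 1.5, 3.8]
grip_width: -0.0
```

arm_command([
  [0.0025,0,0,0,0.0],
])

```text
time: 10.88
position: [0.4914, -0.1128, 0.2089]
tcp_rot: [-0.054, 0.998, -0.003, 0.038]
wrist_force: [2.8, 1.3, 1.7]
grip_width: -0.0002
```

arm_command([
  [0.002,0,0,0,0.0],
])

```text
time: 11.0
position: [0.4901, -0.1127, 0.2089]
tcp_rot: [-0.055, 0.998, -0.003, 0.04]
wrist_force: [4.2, 1.2, 1.1]
grip_width: -0.0002
```

```bash
python3 -c "
from h import *
tip(.005,-.048,.032)
im=snap('wrist','w7.png')"
```

```text
tip board [ 0.007 -0.048] z 0.0365 tilt [ 0.079 -0.001] Fboard [4.3 0.8]
t 11.0 pos [ 0.4901 -0.1127  0.2089] jaw 96.24 F [4.2 1.2 1.1] w -0.0002
 need tool d [0.0023 0.0001 0.0043] norm 0.0049 turn 0.1 j7 1.76
```

View pics/w7.png

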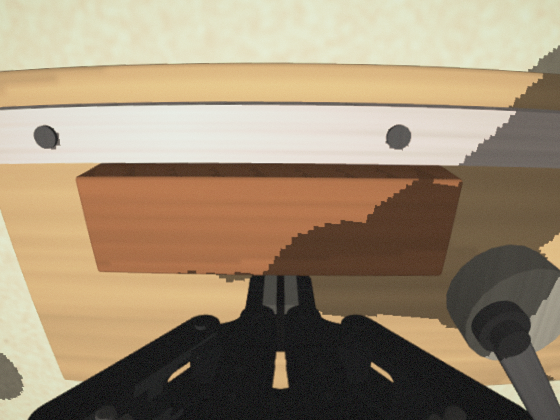

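arm_command([
  [0.003,0,0,0,0.0],
])

```text
time: 11.18
position: [0.4889, -0.1128, 0.2093]
tcp_rot: [-0.055, 0.998, -0.003, 0.043]
wrist_force: [6.7, 1.1, 2.2]
grip_width: -0.0002
```

arm_command([
  [0.003,0,0,0,0.0],
])

```text
time: 11.3
position: [0.4877, -0.1128, 0.2096]
tcp_rot: [-0.055, 0.997, -0.003, 0.046]
wrist_force: [6.3, 1.4, 1.7]
grip_width: -0.0006
```

```bash
python3 -c "
from h import *
tip(.005,-.048,.032)
im=ctrl.get_image('wrist')
for c in((78,178),(461,181),(99,270),(442,275)): print((RB.T@(atz(im,(c[1],c[0]),.052)[:2]-B)).round(4))"
```

```text
tip board [ 0.0068 -0.048 ] z 0.0373 tilt [ 0.092 -0.001] Fboard [6.4 0.8]
t 11.3 pos [ 0.4877 -0.1128  0.2096] jaw 96.33 F [6.3 1.4 1.7] w -0.0006
 need tool d [0.0022 0.0001 0.0052] norm 0.0056 turn 0.2 j7 1.76
[-0.0484 -0.1256]
[-0.0483  0.0212]
[-0.006  -0.1266]
[-0.0054  0.0227]
```

arm_command([
  [-0.02,0,0,0,0.0],
  [-0.01,0,-0.04,0,0.0],
  [0,-0.055,-0.02,0,0.0],
  [0.02,-0.055,0,0,0.0],
  [0.02,-0.005,0,0,0.0],
  [0,0,0,0,0.0],
])

```text
time: 12.1
position: [0.4763, -0.2319, 0.2659]
tcp_rot: [-0.055, 0.998, -0.0, 0.028]
wrist_force: [-0.3, -0.1, -0.8]
grip_width: 0.0001
```

```bash
python3 -c "
from h import *
tip(-.026,-.156,.037)"
```

```text
tip board [-0.0233 -0.164 ] z 0.0932 tilt [0.056 0.002] Fboard [-0.4 -0.1]
t 12.1 pos [ 0.4763 -0.2319  0.2659] jaw 96.34 F [-0.3 -0.1 -0.8] w 0.0001
 need tool d [0.0058 0.0082 0.0559] norm 0.0568 turn 0.2 j7 1.99
```

arm_command([
  [0.003,0,0.028,0,0.0],
  [0.003,0,0.028,0.2,0.0],
  [0,0,0,0,0.0],
])

```text
time: 12.48
position: [0.473, -0.2301, 0.2074]
tcp_rot: [-0.055, 0.998, 0.001, 0.025]
wrist_force: [-0.1, 0.5, -0.9]
grip_width: 0.0
```

```bash
python3 -c "
from h import *
tip(-.026,-.01,.037)
im=snap('wrist','w8.png')
for d in ctrl.spot_in('wrist','gauge')[:1]: print(d,RB.T@(atz(im,d['at'],.052)[:2]-B))"
```

```text
tip board [-0.0274 -0.1613] z 0.0346 tilt [0.05  0.005] Fboard [-0.1  0.5]
t 12.47 pos [ 0.473  -0.2301  0.2074] jaw 96.3 F [-0.1  0.5 -0.9] w 0.0
 need tool d [-0.0021  0.1513 -0.0023] norm 0.1513 turn 0.2 j7 1.97
{'at': [285.9, 453.9], 'conf': 0.69} [-0.0341211  -0.08504273]
```

View pics/w8.png

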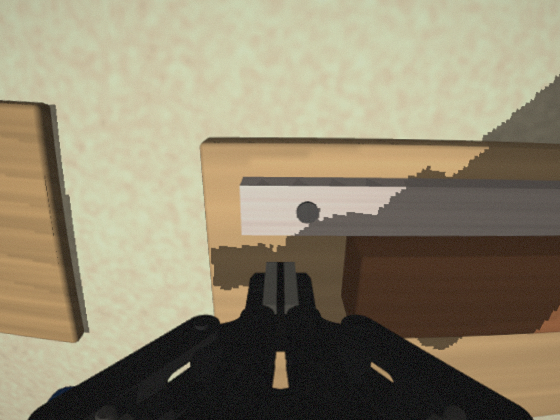

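arm_command([
  [0,0.012,-0.002,0,0.0],
  [-0.0005,0.01,0,0,0.0],
  [0,0.01,0,0,0.0],
  [0,0.01,0,0,0.0],
  [0,0.01,0,0,0.0],
  [0,0.01,0,0,0.0],
])

```text
time: 13.32
position: [0.4685, -0.1648, 0.2144]
tcp_rot: [-0.055, 0.998, -0.001, 0.03]
wrist_force: [-0.2, -0.6, 0.0]
grip_width: 0.0003
```

```bash
python3 -c "
from h import *
tip(-.026,-.01,.037)"
```

```text
tip board [-0.0231 -0.0969] z 0.0417 tilt [0.061 0.001] Fboard [-0.3 -0.5]
t 13.32 pos [ 0.4685 -0.1648  0.2144] jaw 96.35 F [-0.2 -0.6  0. ] w 0.0003
 need tool d [0.0027 0.0869 0.004 ] norm 0.087 turn 0.3 j7 1.87
```

arm_command([
  [0.0015,0.008,0.002,0,0.0],
  [0.001,0.008,0.002,0,0.0],
  [0,0.008,0.001,0,0.0],
])

```text
time: 13.7
position: [0.4641, -0.1409, 0.2095]
tcp_rot: [-0.055, 0.998, -0.003, 0.032]
wrist_force: [0.5, -2.8, 2.2]
grip_width: 0.0
```

arm_command([
  [0,0.008,0.001,0,0.0],
  [0,0.008,0.001,0,0.0],
])

```text
time: 13.95
position: [0.4625, -0.1244, 0.2073]
tcp_rot: [-0.054, 0.998, -0.003, 0.032]
wrist_force: [0.2, -2.7, 2.2]
grip_width: -0.0001
```

```bash
python3 -c "
from h import *
tip(-.026,-.01,.037)
im=snap('wrist','w9.png')"
```

```text
tip board [-0.0242 -0.0567] z 0.0346 tilt [ 0.065 -0.003] Fboard [-0.1 -2.7]
t 13.95 pos [ 0.4625 -0.1244  0.2073] jaw 96.2 F [ 0.2 -2.7  2.2] w -0.0001
 need tool d [ 0.0015  0.0467 -0.0029] norm 0.0468 turn 0.1 j7 1.8
```

View pics/w9.png

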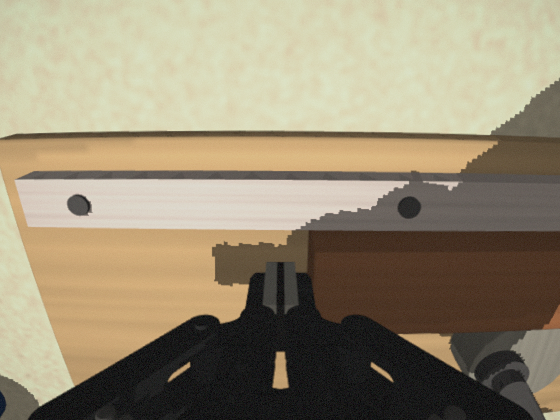

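arm_command([
  [0,0.008,0,0,0.0],
  [0,0.008,0,0,0.0],
  [0,0.008,0,0,0.0],
  [0,0.008,0,0,0.0],
])

```text
time: 14.5
position: [0.4587, -0.0898, 0.207]
tcp_rot: [-0.055, 0.998, -0.003, 0.032]
wrist_force: [0.6, -3.1, 1.6]
grip_width: -0.0001
```

arm_command([
  [0,0.005,0,0,0.0],
  [0,0.004,0,0,0.0],
])

```text
time: 14.75
position: [0.4577, -0.0799, 0.207]
tcp_rot: [-0.055, 0.998, -0.003, 0.032]
wrist_force: [0.3, -2.3, 2.8]
grip_width: -0.0004
```

```bash
python3 -c "
from h import *
tip(-.026,-.01,.037)"
```

```text
tip board [-0.0243 -0.0118] z 0.0343 tilt [ 0.065 -0.002] Fboard [ 0.1 -2.3]
t 14.75 pos [ 0.4577 -0.0799  0.207 ] jaw 96.28 F [ 0.3 -2.3  2.8] w -0.0004
 need tool d [ 0.0015  0.0018 -0.0028] norm 0.0036 turn 0.2 j7 1.74
```

arm_command([
  [0,0.003,0,0,0.0],
])

```text
time: 14.88
position: [0.4573, -0.0767, 0.207]
tcp_rot: [-0.055, 0.998, -0.003, 0.032]
wrist_force: [-0.1, -2.9, 1.4]
grip_width: -0.0002
```

arm_command([
  [0,0.002,0,0,0.0],
])

```text
time: 15.0
position: [0.4571, -0.0758, 0.207]
tcp_rot: [-0.054, 0.998, -0.004, 0.033]
wrist_force: [0.5, -7.3, 2.1]
grip_width: 0.0001
```

arm_command([
  [0,0.002,0,0,0.0],
])

```text
time: 15.12
position: [0.457, -0.0755, 0.207]
tcp_rot: [-0.053, 0.998, -0.005, 0.033]
wrist_force: [-0.1, -7.4, 1.3]
grip_width: -0.0
```

arm_command([
  [0,0.002,0,0,0.0],
])

```text
time: 15.25
position: [0.4569, -0.0751, 0.207]
tcp_rot: [-0.051, 0.998, -0.006, 0.033]
wrist_force: [0.5, -6.2, 2.2]
grip_width: -0.0001
```

arm_command([
  [0,-0.012,0,0,0.0],
  [0,-0.015,0,0,0.0],
  [0,0,-0.06,0,0.0],
  [0,0,-0.06,0,0.0],
  [0,0.05,-0.01,0,0.0],
  [-0.03,0.05,0,0,0.0],
  [-0.02,0.02,0,0,0.0],
  [0,0,0,0,0.0],
])

```text
time: 16.25
position: [0.4894, 0.0218, 0.3384]
tcp_rot: [-0.049, 0.998, -0.002, 0.026]
wrist_force: [-0.6, -0.4, -0.5]
grip_width: -0.0002
```

```bash
python3 -c "
from h import *
import pickle
tip(0,0,.2)
im=snap('wrist','w10.png'); pickle.dump({k:v for k,v in im.items() if k!='pixels'},open('w10.pkl','wb'))
s=snap('side','side10.png')
a=cv2.resize(s['pixels'][170:320,180:340],None,fx=2.5,fy=2.5,interpolation=cv2.INTER_CUBIC)
w=cv2.resize(im['pixels'][0:300],None,fx=1.42,fy=1.42,interpolation=cv2.INTER_CUBIC)
cv2.imwrite('pics/w10c.png',w); print(w.shape)
for n,z in (('gauge',.052),('disc',.045)):
  for d in ctrl.spot_in('wrist',n)[:1]: print(n,d,RB.T@(atz(im,d['at'],z)[:2]-B))
"
```

```text
tip board [0.0159 0.0862] z 0.1656 tilt [ 0.053 -0.002] Fboard [-0.6 -0.4]
t 16.25 pos [0.4894 0.0218 0.3384] jaw 95.63 F [-0.6 -0.4 -0.5] w -0.0002
 need tool d [ 0.0134 -0.0866 -0.0346] norm 0.0942 turn -0.5 j7 1.52
(426, 795, 3)
gauge {'at': [140.1, 274.2], 'conf': 0.72} [-0.02918832  0.08193524]
disc {'at': [214.2, 277.1], 'conf': 0.95} [0.03353371 0.08329426]
```

View pics/w10c.png

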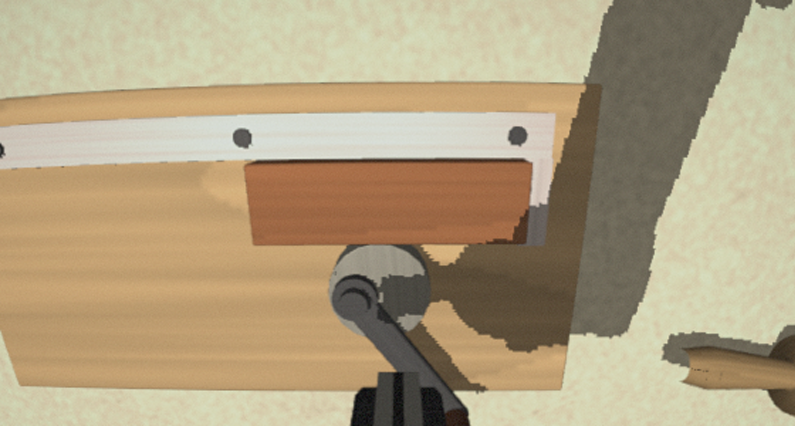

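```bash
python3 -c "
from h import *
import pickle; im=pickle.load(open('w10.pkl','rb'))
a=lambda c,r,z: RB.T@(atz(im,(r/1.42,c/1.42),z)[:2]-B)
f=[a(c,r,.032) for c,r in((160,163),(553,160))]; print('fence pts (expect x -.05)',np.round(f,4), 'hole',a(242,138,.032),a(517,135,.032))
D=np.array([a(*p,.045) for p in((329.5,290),(431,285),(375,338),(342,257),(345,320),(418,256))])
x=np.linalg.lstsq(np.c_[2*D,np.ones(len(D))],(D**2).sum(1),rcond=None)[0]; c=x[:2]; print('disc',c,'r',np.sqrt(x[2]+c@c))
print('knob',a(354,293,.056),'corner',a(561,390,.018))
for p in((249,164),(531,163),(527,244),(254,244)): print('gauge',a(*p,.052).round(4))
l=[a(*p,.054) for p in((365.5,321),(418,395.5),(392,297.5),(443,372))]; l=np.array(l); d=l[1]-l[0]; e=l[3]-l[2]; print('lever q',1+np.arctan2(d[1],d[0]),1+np.arctan2(e[1],e[0]))
"
```

```text
fence pts (expect x -.05) [[-0.0479 -0.0478]
 [-0.0471  0.1722]] hole [-0.06008806  0.00107533] [-0.06023993  0.15115654]
disc [0.0252819  0.07614534] r 0.029626481268086827
knob [0.0220797 0.0616747] corner [0.11107532 0.19991578]
gauge [-0.0482  0.0097]
gauge [-0.0475  0.1548]
gauge [-0.0045  0.1564]
gauge [-0.0054  0.0076]
lever q 1.543472421044291 1.5552000758171785
```

arm_command([
  [-0.045,0.01,0,0,0.0],
  [-0.045,0.01,0,0,0.0],
  [0,0,0,0,0.0],
  [0,0,0,0,0.0],
])

```text
time: 16.95
position: [0.5744, 0.0397, 0.3405]
tcp_rot: [-0.041, 0.999, -0.005, 0.021]
wrist_force: [-0.5, -0.9, -0.5]
grip_width: 0.0
```

```bash
cat > lev.py <<'E'
from h import *
from scipy.optimize import minimize_scalar
im=snap('wrist','w11.png'); g=cv2.cvtColor(im['pixels'],cv2.COLOR_BGR2GRAY).astype(float)
hsv=cv2.cvtColor(im['pixels'],cv2.COLOR_BGR2HSV)
W=lambda m:np.c_[(B+RB@np.array(m)[:,:2].T).T if False else (np.array(m)[:,:2]@RB.T+B),np.array(m)[:,2]]
P=np.array([.026,.06])
for q in(1.55,1.60,1.64,1.70):
    u=np.array([np.cos(q-1),np.sin(q-1)]); print(q,'grip top px',proj(im,W([[*(P+.1*u),.1]])).round(1))
# grip: dark reddish pixels
b,gg,r=[im['pixels'][...,i].astype(int) for i in range(3)]
m=((r>1.7*b)&(r<110)&(r>25)&(gg<.62*r)).astype(np.uint8)
n,L,S,C=cv2.connectedComponentsWithStats(m)
for i in np.argsort(-S[1:,4])[:3]+1: print('red comp',S[i],C[i].round(1))
t=proj(im,W([[*(P),.054],[*(P),.018]])); print('pivot px',t)
# lever edges: sample profiles across the lever at several radii, print zero-offset of dark band
for q in (1.62,):
    u=np.array([np.cos(q-1),np.sin(q-1)]); v=np.array([-u[1],u[0]])
    for rr in (.035,.045,.055,.065,.075):
        o=np.arange(-.02,.0201,.001); px=proj(im,W([[*(P+rr*u+k*v),.054] for k in o]))
        val=cv2.remap(g.astype(np.float32),px[:,0].astype(np.float32)[None],px[:,1].astype(np.float32)[None],cv2.INTER_LINEAR)[0]
        print(rr,px[20].round(),val.astype(int).tolist())
E
python3 lev.py
```

```text
1.55 grip top px [[307.7 236. ]]
1.6 grip top px [[313.9 232.2]]
1.64 grip top px [[318.8 229. ]]
1.7 grip top px [[326.  223.8]]
red comp [324 219   6   7  16] [326.7 222.4]
red comp [319 202   6   8  14] [321.6 206.1]
red comp [317 219   6   7  12] [319.  221.9]
pivot px [[231.37451671 102.4600261 ]
 [237.86668158  99.55885826]]
0.035 [261. 141.] [154, 154, 155, 156, 156, 156, 154, 153, 153, 151, 152, 151, 115, 78, 81, 82, 80, 81, 81, 80, 86, 83, 83, 82, 83, 80, 80, 82, 73, 53, 46, 77, 129, 142, 141, 142, 144, 143, 145, 143, 138]
0.045 [269. 152.] [164, 162, 162, 161, 159, 158, 155, 155, 158, 154, 151, 153, 123, 71, 78, 80, 81, 83, 80, 79, 81, 82, 80, 82, 81, 77, 78, 79, 76, 62, 48, 68, 73, 73, 75, 73, 74, 80, 127, 154, 157]
0.055 [277. 162.] [153, 154, 153, 156, 155, 153, 154, 151, 156, 155, 156, 160, 147, 83, 79, 80, 80, 80, 79, 81, 80, 83, 81, 81, 77, 79, 76, 78, 75, 61, 49, 70, 77, 76, 74, 75, 74, 96, 140, 150, 151]
0.065 [285. 172.] [149, 150, 148, 147, 149, 148, 148, 150, 148, 150, 150, 150, 138, 84, 72, 78, 79, 77, 77, 79, 81, 81, 80, 78, 77, 78, 78, 77, 75, 65, 51, 61, 77, 78, 75, 78, 75, 73, 86, 131, 149]
0.075 [293. 182.] [179, 148, 147, 147, 148, 142, 130, 95, 72, 68, 70, 73, 68, 64, 71, 76, 79, 76, 79, 79, 78, 78, 79, 79, 76, 75, 77, 76, 75, 66, 54, 53, 74, 73, 74, 74, 76, 74, 79, 120, 161]
```

```bash
python3 -c "
from h import *
print(ctrl.finish_job())"
```

```text
the job is handed in; nothing more can be done
None
```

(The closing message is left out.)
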